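# Feed a top blank round the bent guide track to the lathe stop

## Task

Stand the turned ash top blank upright in the carrier's cup, then push the carrier by its post along the guide track, round the bend, with the blank still standing in it. Seat it against the stop block with a light steady push of about 8 N for about a second, then let go, leaving it touching the stop. Go gently all the way: never force the carrier with more than 15 N against the stop or 20 N against the track, never lift it out of the track, and leave the other things on the counter alone.

Things in the scene. Friction and masses are not known exactly. Their poses are not given: they have to be found in the camera images.
- blank: Roughed-out ash spinning-top blank, round, 74 mm tall, standing upright on the counter at the robot's right. Origin: centre of its underside, z up its axis. Foot 24 mm diameter, 14 mm tall; belly 46 mm diameter at 24 to 31 mm height; from 43 mm height to the top a plain round spigot 24 mm in diameter, to grip it by. About 70 g.
- track: Guide track fixed to the counter: two bent flat steel bars on edge, 14 mm high, 6 mm thick, 33 mm wide groove between. Origin: on the counter, on the groove's centreline where entry leg and bend meet. Entry leg: along x, from x -115 mm to 0 at y 0. Bend: quarter circle of 70 mm centreline radius about (0, 70 mm). Exit leg: along +y at x 70 mm, from y 70 to 215 mm.
- exit (a point): Point on the counter on the groove's centreline at the open end of the track's exit leg (70, 215 mm in the track's frame). A dark steel stop block, 31 mm wide, 22 mm long, 34 mm high, is clamped across this leg. Its flat striking face looks back down the leg and lies 15 to 65 mm before this point; where exactly differs each time and is not measured. It is rigid and does not give.
- carrier: Loose carrier in the entry leg, 0.3 to 0.6 kg: two round slippery white plastic runners, 30 mm diameter, 64 mm apart, slide in the groove (1.5 mm play each side) under a dark wooden deck 104 by 40 mm with round ends, 20 to 30 mm above the counter. Origin: on the counter under the rear runner's centre; x points to the front runner. Turns a quarter left round the bend; drags 1 to 2 N.
- post (a point): Centre of the top of the carrier's round steel push post: 16 mm diameter, upright over the rear runner's centre, from the deck (30 mm above the counter) to 76 mm. It can be gripped from above; held with a light grip it turns between the fingers.
- cup (a point): Centre of the floor of the carrier's steel cup, over the front runner, 30 mm above the counter. The cup is an open ring on the deck, 12 mm high, inside diameter 30 mm, outside 38 mm; the blank's foot goes in it with 3 mm play each side.
- nose (a point): Foremost point of the carrier's deck, 84 mm ahead of the post's axis and 25 mm high: this is what meets the stop's face.
- live_center: Bystander: steel live center lying in a wooden cradle 110 by 50 mm, about 55 mm high, inside the bend. Origin under its centre, x along it.
- ruler: Bystander: brass ruler 200 by 25 by 4 mm lying flat at the left. Origin under its centre, x along it.
- jar: Bystander: squat open red clay jar, 90 mm across, 75 mm high. Origin under its centre.
- billet: Bystander: square ash billet 48 by 48 by 90 mm, standing. Origin under its centre.
- brush: Bystander: bench brush 160 mm long lying at the left. Origin under it, x along it, handle to -x.
- top: Bystander: finished darker wooden top, 60 mm across and 56 mm high, standing at the left. Origin under its centre.
Not all that is in view belongs to the job. What is shaped like the carrier but blue is not meant.

How it is judged:
On the way, in this order (a step that is already met when the one before it is completed fails the run):
1. the blank stands in the carrier's cup, let go, with the carrier still in the entry leg (horizontal distance between blank and cup below 0.006 m and z of blank in the frame of carrier between 0.024 and 0.034 m and angle between blank's own z axis and vertical below 0.15 rad and contact force between the fingers and blank below 0.2 N and x of post in the frame of track below -0.04 m), for 0.2 s.
2. the carrier, blank still standing in it, has been pushed out of the bend into the exit leg, its post past the middle of the bend (horizontal distance between blank and cup below 0.006 m and z of blank in the frame of carrier between 0.024 and 0.034 m and angle between blank's own z axis and vertical below 0.15 rad and y of nose in the frame of track above 0.125 m and y of post in the frame of track above 0.03 m).
3. the carrier is pressed against the stop with more than 4 N (and no more than 15 N) for 0.5 s (horizontal distance between blank and cup below 0.006 m and z of blank in the frame of carrier between 0.024 and 0.034 m and angle between blank's own z axis and vertical below 0.15 rad and contact force between carrier and stop_face above 4 N), for 0.5 s.
At the end, for the whole second after the job is handed in: The carrier rests flat in the exit leg, its nose within about 2.5 mm of the stop's face (5.5 mm of the middle of its 6 mm thick face plate); the blank stands upright (within 0.15 rad) on the floor of the cup, within 6 mm of its centre; nothing is held (horizontal distance between blank and cup below 0.006 m and z of blank in the frame of carrier between 0.024 and 0.034 m and angle between blank's own z axis and vertical below 0.15 rad and y of post in the frame of track above 0.05 m and horizontal distance between nose and stop_face below 0.0055 m and height (world z) of carrier below 0.003 m and angle between carrier's own z axis and vertical below 0.05 rad and linear speed of carrier below 0.01 m/s and linear speed of blank below 0.02 m/s); the robot touches nothing.
It fails at once if the carrier is forced against the track with more than 20 N (contact force between carrier and track above 20 N).
It fails at once if the carrier is forced against the stop with more than 15 N (contact force between carrier and stop_face above 15 N).
It fails at once if the carrier is lifted more than 8 mm or tipped (height (world z) of carrier above 0.008 m or angle between carrier's own z axis and vertical above 0.2 rad).
It fails at once if the blank is tipped over (angle between blank's own z axis and vertical above 0.6 rad).
It fails at once if a bystander is moved more than 15 mm (distance of any of live_center, ruler, jar, billet, brush, top from where it was at the start of the episode above 0.015 m).
It also fails if it takes over 64 s, if anything falls off the work surface, if the arm or the gripper's body presses on something with over 40 N, if the wrist force passes 120 N, or if a joint passes its speed limit or range.

## Robot

A 7-joint arm with a two-finger parallel gripper is mounted at the origin on the work surface. World frame = base frame: x ahead of the robot, y to its left, z up, the work surface at z = 0. Lengths are in m, angles in rad, forces in N, time in s.
With the tool pointing down it reaches from about 0.4 to 0.85 m from the base axis. Payload 6.9 kg.
Tool frame: the origin (TCP) lies on the centre line of the jaws, within the pads' length; the fingertips stand 17 mm ahead of it and the grasp point (between the pads) lies 2 mm behind it; z points along the fingers, y is the line along which they close (so a half turn about z gives the same grasp; the last joint's range is limited). The gripper opens to 85 mm and grips with 20 to 120 N. Pads are 22 mm wide; open, the fingers measure 114 mm over their backs; the gripper's body (76 mm by 85 mm) begins 54 mm behind the grasp point. The pads swing forward as they close: fully open they stand 13 mm farther back than shut.
Start: joints at [-1.145, 0.507, -0.238, 1.5, 0.126, 1.149, -0.155], TCP at [0.197, 0.593, 0.248] pointing down, gripper open.
Joint ranges: [-3.08, 3.08], [-0.24, 2.05], [-1.43, 1.35], [0, 2.5], [-1.52, 4.66], [0.17, 1.96], [-2.89, 2.89]. Speed limits (rad/s): [2.39, 2.39, 3.14, 3.14, 3.14, 3.14, 3.14].

## Interface

Orientations are given as a unit quaternion [x, y, z, w].
In Python, from plant import status, camera, calibration, sign_off gives the robot as it stands. The module is installed in compiled form; this text tells all that it offers.
- The arm moves only by the tool play_rows, never from a script. Its argument "moves" is a list of rows, each a list of 2 entries, a list of its own where there are three numbers: the shift along the tool's x, y, z normalised to -1 to 1, where 1 is 30 mm, then the turn, a rotation vector about the tool's x, y, z normalised to -1 to 1, where 1 is 0.1 rad. A call has 1 to 8 rows; each row shifts and turns the commanded pose from where the row before left it, along the tool's axes as they then stand; what a row does not reach is not made up. A row lasts 1/12 s, in which the tool goes at most 41.7 mm and 7.16 degrees, less where a joint would pass 70% of its speed; a pose out of reach is approached as far as the arm can. A call with a number of a shift or a turn outside -1 to 1 is refused whole. A call with a gripper value outside its range is refused whole. "claw" is the gripper command: -1 is shut, 1 is fully open, values between are in proportion, set as the call begins (left out, the last holds). The fingers move at their own pace and stop on an object; "force" is the grip in N (left out, the last holds). Time passes only in rows, so rows that do not move let the fingers close. It gives the time, the measured TCP pose, the force, the opening and the grip force at its end, in the units of the state.
- status.sense(): the state, without advancing time (a new reading comes with each control period).
- camera(name): name is "side" or "top" or "wrist"; returns (picture, depth): 420x560x3 uint8, blue, green, red; 420x560 float32, m along the optical axis (not along the pixel's ray), 0 where there is no reading.
- calibration(name): a dict with "vfov" (degrees; the focal length in pixels is half the picture's height over the tangent of half this angle, whatever the lens; pixels are square), "cx", "cy" (the principal point, pixels), "R" (3x3) and "t" (3): a world point X has camera coordinates R X + t; the wrist camera has in their place "T_tool_cam" (4x4, takes a point from camera to tool coordinates, whose origin is the TCP and whose axes are the flange's). Camera axes: x right, y down, z forward; pixel columns grow to the right and rows downward; lengths in m; the calibration is good to about 2 mm. The wrist camera is an equidistant fisheye: a pixel r from the principal point sees the ray r / f radians off the axis. A picture is of the moment at which its call begins: read the wrist's pose just before it. calibration takes no time and is no camera call.
- sign_off(): hands the job in; it is judged then, once.
The state is a dict: "time": time; "joint_positions": joint angles; "qd": joint speeds; "effort": joint torques, N m; "ee_pos": TCP position; "eef_rot": TCP orientation; "ft_force": force on the tool from outside, world axes, zero at the start; "wrist_torque": the same for the moment, N m; "opening": finger opening in m; "finger_force": force on a finger pad.
Only numpy, scipy, OpenCV 4.12 (cv2) and the standard library are available. Lean on these libraries where they do the work, as an engineer would, in place of code of your own. Each camera call takes 0.05 s, during which the arm holds its last target. There are 200 camera calls.

## Working session

There is one attempt and no reset: what is moved stays moved. The work goes in short steps, Python scripts to look and compute and a tool call to move; the robot and the scene stay as the last step left them, time stands still between calls to the robot, and variables do not carry over. Pictures are saved under pics/ and viewed, at most 10 in all, crops included, and the job is handed in when it is done.

Besides the shell and the picture viewer there is one more tool, called after ">>>" as name(argument=value, ...), one argument or row to a line, values as JSON. play_rows: Moves the arm, as the interface text tells. Scaled input: -1 to 1 covers 30 mm each way for a shift and 0.1 rad each way for a turn. Its arguments: {"type":"object","properties":{"moves":{"type":"array","items":{"type":"array"}},"claw":{"type":"number"},"force":{"type":"number"}},"required":["moves"]}

```bash
mkdir -p pics; cat > h.py <<'E'
import numpy as np, cv2
from plant import status, camera, calibration, sign_off
from scipy.spatial.transform import Rotation as Ro
def world(c,u,v,d):
    f=210/np.tan(np.radians(c['vfov'])/2)
    p=np.stack([(u-c['cx'])/f*d,(v-c['cy'])/f*d,d],-1)
    return (p-np.array(c['t']))@np.array(c['R'])
def cloud(n):
    c=calibration(n);im,d=camera(n);v,u=np.mgrid[:420,:560].astype(float)
    W=world(c,u,v,d);W[d==0]=np.nan
    return im,d,W
E
python3 - <<'E'
from h import *
for n in('top','side'):
    im,d,W=cloud(n);np.savez(n+'.npz',im=im,d=d,W=W)
    cv2.imwrite(f'pics/{n}0.png',cv2.resize(im,(800,600)))
    c=calibration(n);print(n,c)
s=status.sense();print(s)
E
```

```text
top {'vfov': 46.30166421925253, 'cx': 282.40020467036754, 'cy': 222.56962986365727, 'R': array([[-0.00526323, -0.99997879,  0.0038351 ],
       [-0.98209885,  0.0044469 , -0.18831378],
       [ 0.18829273, -0.00475759, -0.98210143]]), 't': array([-0.03427877,  0.56113809,  1.30655699])}
side {'vfov': 50.85717130710596, 'cx': 275.041471863588, 'cy': 206.35517603551912, 'R': array([[ 0.93472256, -0.35485595, -0.01926097],
       [-0.23617295, -0.5797748 , -0.7797971 ],
       [ 0.26554862,  0.73344286, -0.62573596]]), 't': array([-0.52328281,  0.15377643,  1.05532899])}
{'time': 0.1, 'joint_positions': array([-1.14551886,  0.50829231, -0.23752716,  1.5010338 ,  0.12572307,
        1.14888006, -0.15478979]), 'qd': array([-0.0003785 , -0.0028885 , -0.00206029, -0.00316676, -0.00077822,
        0.00050928,  0.00102743]), 'effort': array([-4.14121459e-03, -6.21827459e+01, -2.19447814e+00, -2.50206184e+01,
        1.24713822e-02,  7.84366712e-03,  2.61060208e-06]), 'ee_pos': array([0.19641849, 0.59289573, 0.24749216]), 'eef_rot': array([ 1.59194627e-01,  9.87246885e-01, -8.04238668e-04, -1.06923876e-04]), 'ft_force': array([-0.21381384,  0.99965468,  0.09435374]), 'wrist_torque': array([-0.03180451,  0.02503131, -0.08195362]), 'finger_force': 0.0, 'opening': 0.08518338332789324}
```

View pics/top0.png

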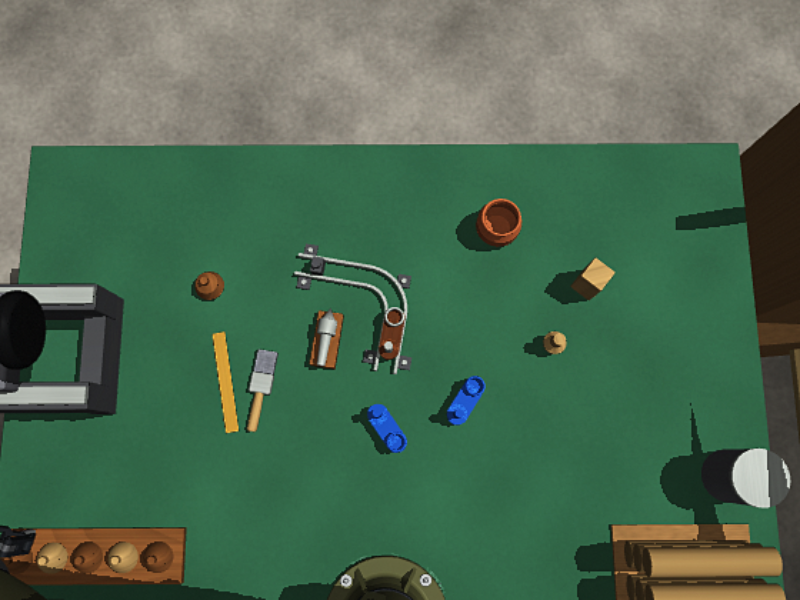

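View pics/side0.png

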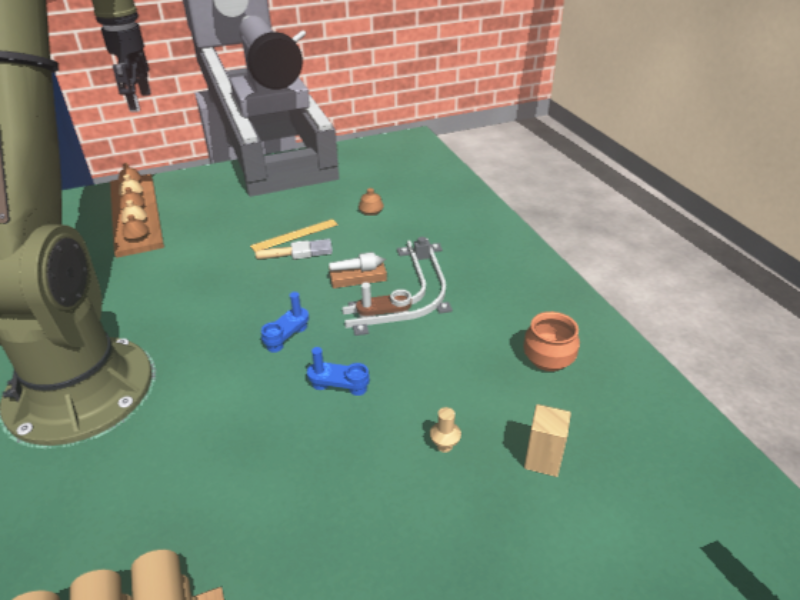

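Top view: blank at (556,342), carrier cup (394,317), post (389,346), stop block (317,264). The blue things are decoys, and the side view agrees. Next I'll measure by depth.

```bash
cat > m.py <<'E'
from h import *
from scipy.optimize import least_squares
def circ(P):
    f=lambda q:np.hypot(P[:,0]-q[0],P[:,1]-q[1])-q[2]
    r=least_squares(f,[*P[:,:2].mean(0),.015],loss='soft_l1',f_scale=.002);return r.x
def centreline(a,b):   # dist of track-frame points to centreline
    d1=np.where(a<0,np.abs(b),9); d3=np.where(b>70e-3,np.abs(a-.07),9)
    d2=np.where((a>=0)&(b<=.07),np.abs(np.hypot(a,b-.07)-.07),9)
    return np.minimum(np.minimum(d1,d2),d3)
E
python3 - <<'E'
from m import *
P={}
for n in('top','side'):
    z=np.load(n+'.npz');P[n]=(z['W'],z['im'])
W,im=P['top']
print('surface z',np.nanmedian(W[260:300,180:240,2]))
for n,sc,pts in(('top',1.4286,dict(blank=(556,335),cup=(394,317),post=(388,346),stop=(317,262))),('side',1.4286,dict(blank=(446,412),cup=(401,297),post=(366,287),stop=(422,243)))):
    for k,(u,v) in pts.items():
        print(n,k,P[n][0][int(v/sc),int(u/sc)].round(4))
for n in P:
    W,im=P[n]
    c=P['side'][0][int(412/1.4286),int(446/1.4286)][:2]
    Q=W[(np.hypot(W[...,0]-c[0],W[...,1]-c[1])<.06)&(W[...,2]>.010)]
    T=Q[Q[:,2]>.069]; print(n,'blank top',len(T),T.mean(0),T[:,2].max())
    c=P['side'][0][int(297/1.4286),int(401/1.4286)][:2]
    Q=W[(np.hypot(W[...,0]-c[0],W[...,1]-c[1])<.12)&(W[...,2]>.010)]
    T=Q[(Q[:,2]>.071)&(Q[:,2]<.082)]; print(n,'post',len(T),T.mean(0))
    T=Q[(Q[:,2]>.038)&(Q[:,2]<.045)&(np.hypot(*(Q[:,:2]-c).T)<.03)]; print(n,'cup',len(T),circ(T))
E
```

```text
surface z 0.00021884863820959574
top blank [ 0.5244 -0.3267  0.0724]
top cup [ 0.5701 -0.0163  0.0297]
top post [ 0.5031 -0.0059  0.0772]
top stop [0.6781 0.1364 0.042 ]
side blank [ 0.5157 -0.3329  0.0749]
side cup [ 0.572  -0.0069  0.0269]
side post [ 0.5041 -0.0133  0.0753]
side stop [0.6718 0.127  0.0369]
top blank top 62 [ 0.51594533 -0.33156198  0.07399069] 0.07924541209512624
top post 30 [ 0.50456176 -0.00746509  0.07619068]
top cup 42 [ 0.56764875 -0.01881524  0.01689674]
side blank top 92 [ 0.51606648 -0.33479202  0.07155818] 0.07588219429339944
side post 26 [ 0.50503941 -0.00968865  0.07344228]
side cup 30 [ 0.56834987 -0.02119424  0.01618574]
```

```bash
python3 - <<'E'
from m import *
P=[]
for n in('top','side'):
    W=np.load(n+'.npz')['W'];im=np.load(n+'.npz')['im'].astype(int)
    sat=im.max(-1)-im.min(-1)
    m=(W[...,2]>.011)&(W[...,2]<.017)&(W[...,0]>.42)&(W[...,0]<.75)&(W[...,1]>-.08)&(W[...,1]<.24)&(sat<40)
    P.append(W[m][:,:2]);print(m.sum())
def res(q,P):
    R=np.array([[np.cos(q[2]),-np.sin(q[2])],[np.sin(q[2]),np.cos(q[2])]])
    L=(P-q[:2])@R
    return np.abs(centreline(L[:,0],L[:,1])-.0195), L
for A in (P[0],P[1],np.vstack(P)):
    best=None
    for x in (.53,.56,.59,.62):
      for y in (-.04,-.02,0):
        f=lambda q:np.clip(res(q,A)[0],0,.02)
        r=least_squares(f,[x,y,-.18],loss='soft_l1',f_scale=.002)
        if best is None or r.cost<best.cost:best=r
    e,L=res(best.x,A);print(best.x.round(4),np.median(e),(e<.005).mean(),L[e<.006].min(0),L[e<.006].max(0))
q=best.x
c,s=np.cos(q[2]),np.sin(q[2]);Rm=np.array([[c,-s],[s,c]])
for n,p in(('post',(.5048,-.0086)),('cup',(.568,-.020))):print(n,(np.array(p)-q[:2])@Rm)
for n in('top','side'):
    W=np.load(n+'.npz')['W'].reshape(-1,3);L=(W[:,:2]-q[:2])@Rm
    m=(W[:,2]>.028)&(W[:,2]<.045)&(abs(L[:,0]-.07)<.025)&(L[:,1]>.1)&(L[:,1]<.24)
    print(n,'stop',m.sum(),np.percentile(L[m],[2,50,98],axis=0).round(4))
E
```

```text
479
355
[ 0.5757 -0.0206 -0.1817] 0.0022284829633666577 0.755741127348643 [-0.11554075 -0.02237441] [0.09325063 0.21590393]
[ 0.5754 -0.0229 -0.1925] 0.0031264926128441242 0.6084507042253521 [-0.11513325 -0.02470247] [0.0923794  0.21781721]
[ 0.5758 -0.0214 -0.1832] 0.002697125376802969 0.6858513189448441 [-0.11579791 -0.02546207] [0.09281459 0.2168602 ]
post [-0.07219097 -0.00032405]
cup [-7.97174683e-03 -2.15606878e-05]
top stop 80 [[0.0538 0.1618]
 [0.0659 0.1717]
 [0.0854 0.1834]]
side stop 68 [[0.0554 0.1579]
 [0.0694 0.166 ]
 [0.0852 0.1806]]
```

>>> play_rows(
  moves=[
    [[-0.9,-0.9,0],[0,0,-0.7]],
    [[-0.9,-0.9,0],[0,0,-0.7]],
    [[-0.9,-0.9,0],[0,0,0]],
    [[-0.9,-0.9,0],[0,0,0]],
    [[-0.9,-0.9,0],[0,0,0]],
    [[-0.9,-0.9,0],[0,0,0]],
    [[-0.9,-0.9,0],[0,0,0]],
    [[-0.9,-0.9,0],[0,0,0]],
  ],
  claw=0.4,
  force=30,
)

```text
time: 0.77
ee_pos: [0.3641, 0.3361, 0.2481]
eef_rot: [0.09, 0.996, -0.0, -0.0]
ft_force: [0.8, 0.3, -0.1]
opening: 0.0599
finger_force: 0.0
```

```bash
cat > t.py <<'E'
from h import *
import sys
Q=np.array([.5758,-.0214,-.1832])
def tr(p):
    c,s=np.cos(Q[2]),np.sin(Q[2]);return (np.array(p)[:2]-Q[:2])@np.array([[c,-s],[s,c]])
def show(tx=None,ty=None,tz=None):
    s=status.sense();R=Ro.from_quat(s['eef_rot']).as_matrix();p=s['ee_pos']
    ya=np.arctan2(R[1,1],R[0,1])-Q[2]
    print('t',round(s['time'],2),'track',(tr(p)*1e3).round(1),'z',round(p[2]*1e3,1),'ydir(track)deg',round(np.degrees(ya),2),'tilt',(R[:2,2]).round(3),'open',round(s['opening']*1e3,1),'F',s['ft_force'].round(2),'grip',round(s['finger_force'],1),'j',s['joint_positions'].round(2))
    if tx is not None:
        c,s_=np.cos(Q[2]),np.sin(Q[2]);d=np.array([tx,ty])/1e3-tr(p)
        w=np.array([c*d[0]-s_*d[1],s_*d[0]+c*d[1],tz/1e3-p[2]]);print('go (units of 30mm, tool)',(R.T@w/.03).round(3),'turn z', round((ya-np.pi/2)*10,2))
if __name__=='__main__': show(*map(float,sys.argv[1:]))
E
python3 t.py -2 -317 160
```

```text
t 0.77 track [-273.3  313. ] z 248.1 ydir(track)deg 90.2 tilt [-0. -0.] open 59.9 F [ 0.81  0.25 -0.05] grip 0.0 j [-0.63  0.31 -0.23  1.83  0.08  1.01  0.51]
go (units of 30mm, tool) [ -8.97  -21.029   2.944] turn z 0.03
```

>>> play_rows(
  moves=[
    [[-0.9,-0.9,0],[0,0,0]],
    [[-0.9,-0.9,0],[0,0,0]],
    [[-0.9,-0.9,0],[0,0,0]],
    [[-0.9,-0.9,0],[0,0,0]],
    [[-0.9,-0.9,0],[0,0,0]],
    [[-0.9,-0.9,0],[0,0,0]],
    [[-0.9,-0.9,0],[0,0,0]],
    [[-0.9,-0.9,0],[0,0,0]],
  ],
)

```text
time: 1.43
ee_pos: [0.538, 0.085, 0.2481]
eef_rot: [0.09, 0.996, -0.0, -0.0]
ft_force: [0.1, 0.4, 1.5]
opening: 0.0598
finger_force: 0.0
```

>>> play_rows(
  moves=[
    [[-0.3,-0.9,0],[0,0,0]],
    [[-0.3,-0.9,0],[0,0,0]],
    [[-0.3,-0.9,0],[0,0,0]],
    [[-0.3,-0.9,0],[0,0,0]],
    [[-0.2,-0.9,0],[0,0,0]],
    [[-0.2,-0.9,0],[0,0,0]],
    [[0,-0.9,0],[0,0,0]],
    [[0,-0.9,0],[0,0,0]],
  ],
)

```text
time: 2.1
ee_pos: [0.5456, -0.1356, 0.2478]
eef_rot: [0.09, 0.996, 0.0, -0.0]
ft_force: [0.3, 0.5, -0.0]
opening: 0.0603
finger_force: 0.0
```

>>> play_rows(
  moves=[
    [[0,-0.9,0.4],[0,0,0]],
    [[0,-0.9,0.4],[0,0,0]],
    [[0,-0.9,0.4],[0,0,0]],
    [[0,-0.9,0.4],[0,0,0]],
    [[0,-0.9,0.4],[0,0,0]],
    [[0,-0.9,0.4],[0,0,0]],
    [[0,-0.6,0.3],[0,0,0]],
    [[0,0,0],[0,0,0]],
  ],
)

```text
time: 2.77
ee_pos: [0.5106, -0.3161, 0.1647]
eef_rot: [0.093, 0.996, -0.001, -0.002]
ft_force: [0.2, -1.1, -0.0]
opening: 0.0595
finger_force: 0.0
```

```bash
python3 t.py -2 -317 160; python3 - <<'E'
from h import *
s=status.sense();im,d=camera('wrist');c=calibration('wrist');print(c)
np.savez('w1.npz',im=im,d=d,p=s['ee_pos'],q=s['eef_rot']);cv2.imwrite('pics/w1.png',im)
E
```

```text
t 2.77 track [ -10.4 -301.7] z 164.7 ydir(track)deg 89.84 tilt [-0.005 -0.001] open 59.5 F [ 0.18 -1.05 -0.04] grip 0.0 j [ 0.54  0.54 -0.04  1.68  0.03  0.92  1.87]
go (units of 30mm, tool) [-0.282 -0.51   0.157] turn z -0.03
{'vfov': 65.70646984690485, 'cx': 276.29142567856053, 'cy': 213.85674837047506, 'T_tool_cam': array([[-2.05404385e-04, -9.65306020e-01, -2.61121133e-01,
         6.55928012e-02],
       [ 9.99999898e-01, -9.32568827e-05, -4.41875128e-04,
        -1.53456392e-04],
       [ 4.02193378e-04, -2.61121197e-01,  9.65305941e-01,
        -1.26178054e-01],
       [ 0.00000000e+00,  0.00000000e+00,  0.00000000e+00,
         1.00000000e+00]])}
```

View pics/w1.png

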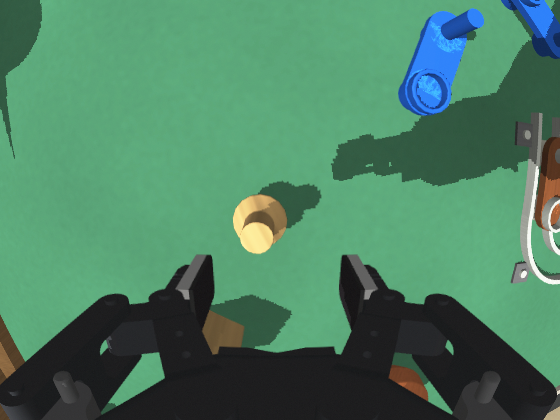

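The wrist view shows the blank's spigot top at (257,238), between the open jaws and slightly to their left. I'll locate it from the wrist depth.

```bash
cat >> h.py <<'E'
def wcloud(f):
    z=np.load(f);c=calibration('wrist');F=210/np.tan(np.radians(c['vfov'])/2);d=z['d']
    v,u=np.mgrid[:420,:560].astype(float);a=u-c['cx'];b=v-c['cy'];r=np.hypot(a,b)+1e-9;k=np.tan(r/F)/r
    P=np.stack([a*k*d,b*k*d,d],-1);T=c['T_tool_cam'];P=P@T[:3,:3].T+T[:3,3]
    W=P@Ro.from_quat(z['q']).as_matrix().T+z['p'];W[d==0]=np.nan;return z['im'],W
E
python3 - <<'E'
from t import *
im,W=wcloud('w1.npz')
print(W[238,257],W[100,200])
Q_=W[190:270,220:300].reshape(-1,3);T=Q_[abs(Q_[:,2]-.074)<.004]
print(len(T),(T.min(0)+T.max(0))/2,T.mean(0),T.ptp(0) if hasattr(T,'ptp') else np.ptp(T,0),tr(T.mean(0)))
E
```

```text
[ 0.51783858 -0.33172161  0.07517635] [ 0.40645518 -0.36624901  0.00207674]
883 [ 0.51747987 -0.33215797  0.07341732] [ 0.5168607  -0.33183959  0.0743937 ] [0.02375352 0.02376785 0.00659266] [-0.00139806 -0.315982  ]
```

>>> play_rows(
  moves=[
    [[-0.3,-0.45,0.5],[0,0,0]],
    [[0,0,0.5],[0,0,0]],
    [[0,0,0],[0,0,0]],
    [[0,0,0],[0,0,0]],
  ],
)

```text
time: 3.15
ee_pos: [0.5204, -0.3246, 0.137]
eef_rot: [0.089, 0.996, 0.001, -0.001]
ft_force: [-0.3, -0.3, 0.1]
opening: 0.0601
finger_force: 0.0
```

```bash
python3 t.py -1 -316 64
```

```text
t 3.15 track [   0.7 -308.2] z 137.0 ydir(track)deg 90.28 tilt [-0.001  0.002] open 60.1 F [-0.27 -0.31  0.1 ] grip 0.0 j [ 0.55  0.59 -0.04  1.68  0.03  0.88  1.88]
go (units of 30mm, tool) [ 0.056 -0.262  2.433] turn z 0.05
```

>>> play_rows(
  moves=[
    [[0.05,-0.26,0.3],[0,0,0]],
    [[0,0,0.4],[0,0,0]],
    [[0,0,0.4],[0,0,0]],
    [[0,0,0],[0,0,0]],
    [[0,0,0],[0,0,0]],
  ],
)

```text
time: 3.57
ee_pos: [0.5172, -0.3335, 0.1044]
eef_rot: [0.09, 0.996, 0.0, -0.0]
ft_force: [0.3, 0.2, -0.4]
opening: 0.0598
finger_force: 0.0
```

```bash
python3 t.py -1 -316 64
```

```text
t 3.57 track [  -0.7 -317.5] z 104.4 ydir(track)deg 90.21 tilt [-0.  0.] open 59.8 F [ 0.34  0.23 -0.37] grip 0.0 j [ 0.56  0.63 -0.04  1.71  0.03  0.81  1.89]
go (units of 30mm, tool) [0.009 0.05  1.347] turn z 0.04
```

>>> play_rows(
  moves=[
    [[0,0.05,0.35],[0,0,0]],
    [[0,0,0.5],[0,0,0]],
    [[0,0,0.5],[0,0,0]],
    [[0,0,0],[0,0,0]],
    [[0,0,0],[0,0,0]],
  ],
)

```text
time: 3.98
ee_pos: [0.5175, -0.3319, 0.0635]
eef_rot: [0.09, 0.996, 0.0, -0.0]
ft_force: [-0.3, 0.4, -0.1]
opening: 0.0599
finger_force: 0.0
```

>>> play_rows(
  moves=[
    [[0,0,0],[0,0,0]],
    [[0,0,0],[0,0,0]],
    [[0,0,0],[0,0,0]],
    [[0,0,0],[0,0,0]],
    [[0,0,0],[0,0,0]],
    [[0,0,0],[0,0,0]],
    [[0,0,0],[0,0,0]],
    [[0,0,0],[0,0,0]],
  ],
  claw=-1,
  force=30,
)

```text
time: 4.65
ee_pos: [0.5183, -0.3325, 0.0648]
eef_rot: [0.09, 0.996, -0.0, 0.001]
ft_force: [-2.0, 0.9, 5.9]
opening: 0.0225
finger_force: 29.4
```

```bash
python3 t.py -8 0 150
```

```text
t 4.65 track [ 1.000e-01 -3.164e+02] z 64.8 ydir(track)deg 90.19 tilt [ 0.002 -0.001] open 22.5 F [-2.   0.9  5.9] grip 29.4 j [ 0.56  0.68 -0.04  1.74  0.04  0.72  1.89]
go (units of 30mm, tool) [ 0.229 10.546 -2.847] turn z 0.03
```

>>> play_rows(
  moves=[
    [[0,0,-0.3],[0,0,0]],
    [[0,0,-0.6],[0,0,0]],
    [[0,0,-0.7],[0,0,0]],
    [[0,0,-0.7],[0,0,0]],
    [[0,0,-0.6],[0,0,0]],
    [[0,0,0],[0,0,0]],
    [[0,0,0],[0,0,0]],
    [[0,0,0],[0,0,0]],
  ],
)

```text
time: 5.32
ee_pos: [0.5172, -0.3319, 0.1504]
eef_rot: [0.09, 0.996, 0.0, -0.0]
ft_force: [-0.6, 0.6, -0.8]
opening: 0.0226
finger_force: 29.4
```

```bash
python3 t.py -8 0 150; python3 - <<'E'
from t import *
s=status.sense();im,d,W=cloud('side')
m=(np.hypot(W[...,0]-s['ee_pos'][0],W[...,1]-s['ee_pos'][1])<.05)&(W[...,2]>.02)
v,u=np.where(m);print(u.min(),u.max(),v.min(),v.max())
cv2.imwrite('pics/s1.png',cv2.resize(im[v.max()-90:v.max()+20,u.min()-40:u.max()+40],None,fx=5,fy=5,interpolation=2))
im2,d2=camera('wrist');np.savez('w2.npz',im=im2,d=d2,p=s['ee_pos'],q=s['eef_rot'])
Q=W[m&(W[...,2]<s['ee_pos'][2]-.015)];print(len(Q),Q[:,2].min(),s['ee_pos'][2])
for a in range(0,60,5):
    k=Q[(Q[:,2]-Q[:,2].min())//.005==a//5]
    if len(k):print(a,len(k),np.ptp(k[:,0]).round(4),k.mean(0).round(4))
E
```

```text
t 5.32 track [  -1. -316.] z 150.4 ydir(track)deg 90.2 tilt [-0.001  0.   ] open 22.6 F [-0.64  0.55 -0.76] grip 29.4 j [ 0.56  0.57 -0.04  1.66  0.03  0.91  1.89]
go (units of 30mm, tool) [ 0.196 10.534  0.016] turn z 0.03
288 353 28 289
286 0.08275386665098311 0.1503899789882484
0 15 0.0217 [ 0.5123 -0.3413  0.0856]
5 18 0.0179 [ 0.5095 -0.3418  0.0906]
10 7 0.0113 [ 0.5103 -0.3432  0.0947]
20 5 0.0196 [ 0.5024 -0.3442  0.1071]
25 26 0.0379 [ 0.5088 -0.3499  0.1106]
30 78 0.0447 [ 0.5088 -0.3444  0.1158]
35 87 0.0415 [ 0.5107 -0.343   0.12  ]
40 33 0.0254 [ 0.5082 -0.3404  0.1242]
45 15 0.0188 [ 0.5055 -0.3385  0.1295]
50 2 0.0005 [ 0.5047 -0.3334  0.1344]
```

View pics/s1.png

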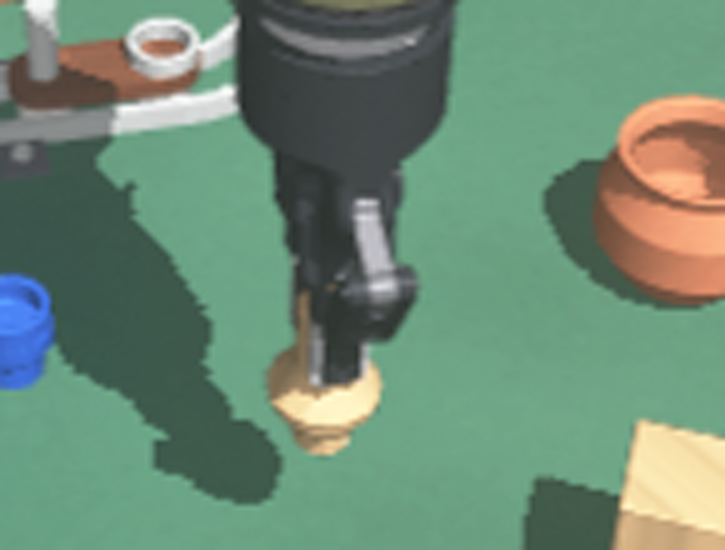

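Blank is held upright, seen in the crop at about (325,390). Moving beside the cup and measuring it with the wrist camera.

>>> play_rows(
  moves=[
    [[0,0.6,0],[0,0,0]],
    [[0.1,1,0],[0,0,0]],
    [[0.1,1,0],[0,0,0]],
    [[0,1,0],[0,0,0]],
    [[0,1,0],[0,0,0]],
    [[0,1,0],[0,0,0]],
    [[0,1,0],[0,0,0]],
    [[0,1,0],[0,0,0]],
  ],
)

```text
time: 6.08
ee_pos: [0.5521, -0.1053, 0.1498]
eef_rot: [0.09, 0.996, 0.0, -0.001]
ft_force: [1.1, -0.0, -0.1]
opening: 0.0225
finger_force: 29.5
```

>>> play_rows(
  moves=[
    [[0,0.6,-0.5],[0,0,0]],
    [[0,0.3,-0.5],[0,0,0]],
    [[0,0,0],[0,0,0]],
    [[0,0,0],[0,0,0]],
    [[0,0,0],[0,0,0]],
    [[0,0,0],[0,0,0]],
  ],
)

```text
time: 6.58
ee_pos: [0.5565, -0.0816, 0.1796]
eef_rot: [0.091, 0.996, -0.0, -0.001]
ft_force: [-0.1, 0.2, -0.3]
opening: 0.0221
finger_force: 29.5
```

```bash
python3 t.py -8 0 150; python3 - <<'E'
from m import *
from t import *
s=status.sense();im,d=camera('wrist');np.savez('w3.npz',im=im,d=d,p=s['ee_pos'],q=s['eef_rot']);cv2.imwrite('pics/w3.png',im)
im,W=wcloud('w3.npz')
c=np.array([.568,-.020])
Q=W[(np.hypot(W[...,0]-c[0],W[...,1]-c[1])<.027)]
T=Q[abs(Q[:,2]-.042)<.003];x=circ(T);print('cup',len(T),x,tr(x[:2]))
p=np.array([.5048,-.0086]);Q=W[(np.hypot(W[...,0]-p[0],W[...,1]-p[1])<.02)];T=Q[abs(Q[:,2]-.076)<.003];print('post',len(T),(T.min(0)+T.max(0))/2,T.mean(0),tr(T.mean(0)))
E
```

```text
t 6.58 track [ -8.  -62.7] z 179.6 ydir(track)deg 90.09 tilt [-0.002 -0.   ] open 22.1 F [-0.08  0.24 -0.26] grip 29.5 j [ 0.13  0.47 -0.04  1.77  0.03  0.91  1.46]
go (units of 30mm, tool) [-0.007  2.09   0.985] turn z 0.02
cup 605 [ 0.569247   -0.01898147  0.01665416] [-0.00688395  0.00118425]
post 382 [ 0.50664182 -0.00722545  0.07578506] [ 0.50672612 -0.0073827   0.07647966] [-0.07047161  0.00119907]
```

View pics/w3.png

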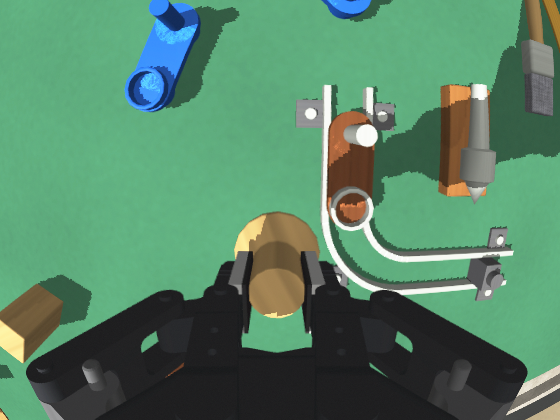

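The wrist view shows the cup at (351,208) and the post at (365,134), and this agrees with the earlier estimates. The held blank is centred at column 277. Target TCP in the track frame is (-6.9, 1.2).

>>> play_rows(
  moves=[
    [[-0.03,0.7,0],[0,0,0]],
    [[0,0.8,0.2],[0,0,0]],
    [[0,0.6,0.5],[0,0,0]],
    [[0,0,0.6],[0,0,0]],
    [[0,0,0.5],[0,0,0]],
    [[0,0,0],[0,0,0]],
    [[0,0,0],[0,0,0]],
    [[0,0,0],[0,0,0]],
  ],
)

```text
time: 7.3
ee_pos: [0.5697, -0.0192, 0.1272]
eef_rot: [0.09, 0.996, -0.0, 0.0]
ft_force: [0.8, 0.1, 0.1]
opening: 0.0226
finger_force: 29.6
```

```bash
python3 t.py -6.9 1.2 96
```

```text
t 7.3 track [-6.4  1. ] z 127.2 ydir(track)deg 90.12 tilt [ 0. -0.] open 22.6 F [0.81 0.12 0.15] grip 29.6 j [ 0.02  0.54 -0.05  1.81  0.03  0.79  1.35]
go (units of 30mm, tool) [0.019 0.006 1.039] turn z 0.02
```

>>> play_rows(
  moves=[
    [[0.02,0,0.3],[0,0,0]],
    [[0,0,0.3],[0,0,0]],
    [[0,0,0.2],[0,0,0]],
    [[0,0,0],[0,0,0]],
    [[0,0,0],[0,0,0]],
    [[0,0,0],[0,0,0]],
  ],
)

```text
time: 7.8
ee_pos: [0.569, -0.0183, 0.1028]
eef_rot: [0.09, 0.996, -0.0, 0.0]
ft_force: [0.5, -0.1, -1.5]
opening: 0.0228
finger_force: 29.6
```

```bash
python3 t.py -6.9 1.2 95
```

```text
t 7.8 track [-7.2  1.8] z 102.8 ydir(track)deg 90.19 tilt [ 0. -0.] open 22.8 F [ 0.49 -0.14 -1.48] grip 29.6 j [ 0.02  0.57 -0.05  1.84  0.04  0.73  1.34]
go (units of 30mm, tool) [-0.011 -0.021  0.261] turn z 0.03
```

>>> play_rows(
  moves=[
    [[0,0,0.1],[0,0,0]],
    [[0,0,0.08],[0,0,0]],
    [[0,0,0.05],[0,0,0]],
    [[0,0,0],[0,0,0]],
    [[0,0,0],[0,0,0]],
    [[0,0,0],[0,0,0]],
  ],
)

```text
time: 8.3
ee_pos: [0.569, -0.0183, 0.0959]
eef_rot: [0.09, 0.996, -0.0, 0.0]
ft_force: [-0.8, 0.7, -1.2]
opening: 0.0224
finger_force: 29.6
```

```bash
python3 t.py -6.9 1.2 95
```

```text
t 8.3 track [-7.3  1.8] z 95.9 ydir(track)deg 90.2 tilt [ 0. -0.] open 22.4 F [-0.83  0.71 -1.24] grip 29.6 j [ 0.02  0.58 -0.05  1.84  0.04  0.72  1.34]
go (units of 30mm, tool) [-0.012 -0.021  0.032] turn z 0.03
```

>>> play_rows(
  moves=[
    [[0,-0.01,0.03],[0,0,0]],
    [[0,0,0],[0,0,0]],
    [[0,0,0],[0,0,0]],
    [[0,0,0],[0,0,0]],
  ],
)

```text
time: 8.63
ee_pos: [0.5689, -0.0186, 0.095]
eef_rot: [0.09, 0.996, -0.0, 0.0]
ft_force: [0.9, -0.6, -1.0]
opening: 0.0222
finger_force: 29.6
```

>>> play_rows(
  moves=[
    [[0,0,0],[0,0,0]],
    [[0,0,0],[0,0,0]],
    [[0,0,0],[0,0,0]],
    [[0,0,0],[0,0,0]],
    [[0,0,0],[0,0,0]],
    [[0,0,0],[0,0,0]],
    [[0,0,0],[0,0,0]],
    [[0,0,0],[0,0,0]],
  ],
  claw=0.2,
)

```text
time: 9.3
ee_pos: [0.5689, -0.0186, 0.095]
eef_rot: [0.09, 0.996, -0.0, -0.0]
ft_force: [-0.2, 1.0, -0.5]
opening: 0.0512
finger_force: 0.0
```

>>> play_rows(
  moves=[
    [[0,0,-0.4],[0,0,0]],
    [[0,0,-0.8],[0,0,0]],
    [[0,0,-0.9],[0,0,0]],
    [[0.3,0,-0.5],[0,0,0]],
    [[0.8,0,0],[0,0,0]],
    [[0.9,0,0],[0,0,0]],
    [[0.2,0,0],[0,0,0]],
    [[0,0,0],[0,0,0]],
  ],
)

```text
time: 9.97
ee_pos: [0.5022, -0.0065, 0.1733]
eef_rot: [0.089, 0.996, -0.0, -0.0]
ft_force: [0.3, -0.8, 0.3]
opening: 0.0515
finger_force: 0.0
```

```bash
python3 t.py -71 1 160; python3 - <<'E'
from t import *
s=status.sense();im,d=camera('wrist');np.savez('w4.npz',im=im,d=d,p=s['ee_pos'],q=s['eef_rot']);cv2.imwrite('pics/w4.png',im)
im,W=wcloud('w4.npz')
c=np.array([.569,-.019]);Q=W[(np.hypot(W[...,0]-c[0],W[...,1]-c[1])<.03)];T=Q[abs(Q[:,2]-.104)<.004];print('top',len(T),T.mean(0),tr(T.mean(0)))
p=np.array([.506,-.0075]);Q=W[(np.hypot(W[...,0]-p[0],W[...,1]-p[1])<.02)];T=Q[abs(Q[:,2]-.076)<.003];print('post',len(T),T.mean(0),tr(T.mean(0)))
E
```

```text
t 9.97 track [-75.1   1.3] z 173.3 ydir(track)deg 90.23 tilt [-0.001  0.   ] open 51.5 F [ 0.26 -0.82  0.3 ] grip 0.0 j [ 0.    0.4  -0.05  1.93  0.03  0.82  1.33]
go (units of 30mm, tool) [-0.136 -0.01   0.445] turn z 0.04
top 789 [ 0.56689104 -0.01827071  0.10425647] [-0.00932996  0.00145391]
post 392 [ 0.50633613 -0.00668471  0.07642289] [-0.07098223  0.00181432]
```

View pics/w4.png

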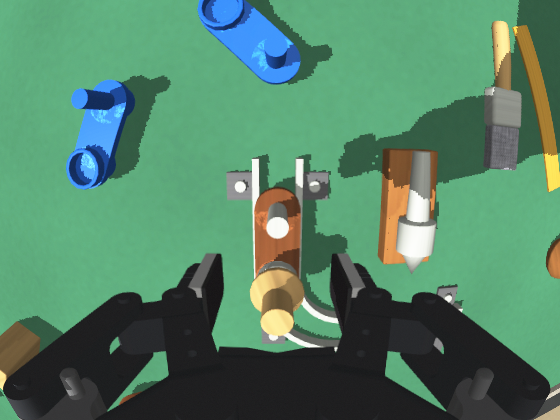

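The blank stands in the cup, its spigot top at (278,318), with the post at (277,225). Next: shut the fingers, turn the tool half round, and push the post from behind with the flat of the shut fingers. That leaves the carrier free sideways.

>>> play_rows(
  moves=[
    [[0.5,0,0],[0,0,1]],
    [[0.5,0,0],[0,0,1]],
    [[0,0,0],[0,0,1]],
    [[0,0,0],[0,0,1]],
    [[0,0,0],[0,0,1]],
    [[0,0,0],[0,0,1]],
    [[0,0,0],[0,0,1]],
    [[0,0,0],[0,0,1]],
  ],
  claw=-1,
  force=20,
)

```text
time: 10.68
ee_pos: [0.4763, -0.0002, 0.1729]
eef_rot: [0.473, 0.881, 0.0, 0.001]
ft_force: [0.3, 0.1, 0.9]
opening: 0.0001
finger_force: 0.0
```

>>> play_rows(
  moves=[
    [[0,0,0],[0,0,1]],
    [[0,0,0],[0,0,1]],
    [[0,0,0],[0,0,1]],
    [[0,0,0],[0,0,1]],
    [[0,0,0],[0,0,1]],
    [[0,0,0],[0,0,1]],
    [[0,0,0],[0,0,1]],
    [[0,0,0],[0,0,1]],
  ],
)

```text
time: 11.35
ee_pos: [0.4764, -0.0002, 0.1729]
eef_rot: [0.778, 0.628, 0.0, 0.001]
ft_force: [-0.0, 0.3, -0.6]
opening: 0.0001
finger_force: 0.0
```

>>> play_rows(
  moves=[
    [[0,0,0],[0,0,1]],
    [[0,0,0],[0,0,1]],
    [[0,0,0],[0,0,1]],
    [[0,0,0],[0,0,1]],
    [[0,0,0],[0,0,1]],
    [[0,0,0],[0,0,1]],
    [[0,0,0],[0,0,1]],
    [[0,0,0],[0,0,1]],
  ],
)

```text
time: 12.02
ee_pos: [0.4763, -0.0002, 0.173]
eef_rot: [0.961, 0.275, 0.0, 0.001]
ft_force: [0.8, 0.1, -0.5]
opening: -0.0003
finger_force: 0.0
```

>>> play_rows(
  moves=[
    [[0,0,0],[0,0,1]],
    [[0,0,0],[0,0,1]],
    [[0,0,0],[0,0,1]],
    [[0,0,0],[0,0,1]],
    [[0,0,0],[0,0,1]],
    [[0,0,0],[0,0,1]],
    [[0,0,0],[0,0,1]],
    [[0,0,0],[0,0,0]],
  ],
)

```text
time: 12.68
ee_pos: [0.4761, -0.0, 0.1729]
eef_rot: [0.997, -0.071, 0.0, 0.001]
ft_force: [-0.7, -0.8, 1.0]
opening: 0.0001
finger_force: 0.0
```

```bash
python3 t.py -108 1.5 90
```

```text
t 12.68 track [-101.9    2.9] z 172.9 ydir(track)deg -87.62 tilt [ 0.001 -0.002] open 0.1 F [-0.72 -0.77  1.  ] grip 0.0 j [-0.61  0.47  0.81  2.   -0.45  0.86 -1.26]
go (units of 30mm, tool) [-0.208  0.033  2.762] turn z -31.0
```

>>> play_rows(
  moves=[
    [[-0.2,0,0.4],[0,0,0.4]],
    [[0,0,0.7],[0,0,0]],
    [[0,0,0.8],[0,0,0]],
    [[0,0,0.6],[0,0,0]],
    [[0,0,0.4],[0,0,0]],
    [[0,0,0],[0,0,0]],
    [[0,0,0],[0,0,0]],
  ],
)

```text
time: 13.27
ee_pos: [0.4693, 0.0005, 0.0857]
eef_rot: [0.996, -0.088, -0.0, 0.0]
ft_force: [-0.2, 0.1, -0.0]
opening: 0.0001
finger_force: 0.0
```

```bash
python3 t.py -104 1.5 55
```

```text
t 13.27 track [-108.7    2.1] z 85.7 ydir(track)deg -89.6 tilt [-0.001 -0.001] open 0.1 F [-0.17  0.12 -0.03] grip 0.0 j [-0.51  0.58  0.68  2.11 -0.61  0.65 -1.14]
go (units of 30mm, tool) [0.158 0.02  1.024] turn z -31.35
```

>>> play_rows(
  moves=[
    [[0,0.02,0.4],[0,0,0]],
    [[0,0,0.4],[0,0,0]],
    [[0,0,0.25],[0,0,0]],
    [[0,0,0],[0,0,0]],
    [[0,0,0],[0,0,0]],
  ],
)

```text
time: 13.68
ee_pos: [0.4691, 0.0001, 0.0549]
eef_rot: [0.996, -0.089, 0.0, -0.0]
ft_force: [0.5, -0.1, 0.5]
opening: -0.0001
finger_force: 0.0
```

>>> play_rows(
  moves=[
    [[0.2,0,0],[0,0,0]],
    [[0.1,0,0],[0,0,0]],
    [[0.1,0,0],[0,0,0]],
    [[0.1,0,0],[0,0,0]],
    [[0.1,0,0],[0,0,0]],
    [[0.1,0,0],[0,0,0]],
    [[0,0,0],[0,0,0]],
  ],
)

```text
time: 14.27
ee_pos: [0.49, -0.0036, 0.0545]
eef_rot: [0.996, -0.089, 0.0, 0.0]
ft_force: [0.5, -0.3, -0.2]
opening: 0.0003
finger_force: 0.0
```

```bash
python3 t.py -80 1.5 53; cat > look.py <<'E'
from t import *
s=status.sense();im,d,W=cloud('top')
L=(W[...,:2]-Q[:2])@np.array([[np.cos(Q[2]),-np.sin(Q[2])],[np.sin(Q[2]),np.cos(Q[2])]])
m=(L[...,0]>-.13)&(L[...,0]<.12)&(L[...,1]>-.05)&(L[...,1]<.2)&(W[...,2]>.097)&(W[...,2]<.112)
hsv=cv2.cvtColor(im,cv2.COLOR_BGR2HSV)
m2=m&(hsv[...,1]>60)&(hsv[...,2]>90)
print('blank top pts',m2.sum(),L[m2].mean(0)*1e3 if m2.any() else '')
if len(sys.argv)>1: 
    v,u=np.where(m2);cv2.imwrite(sys.argv[1],cv2.resize(im[150:290,190:350],None,fx=5,fy=4.2,interpolation=2))
E
python3 look.py
```

```text
t 14.27 track [-87.6   1.9] z 54.5 ydir(track)deg -89.71 tilt [ 0. -0.] open 0.3 F [ 0.47 -0.26 -0.23] grip 0.0 j [-0.45  0.65  0.62  2.09 -0.67  0.61 -1.1 ]
go (units of 30mm, tool) [0.255 0.014 0.05 ] turn z -31.37
blank top pts 0
```

```bash
cat > wl.py <<'E'
from t import *
s=status.sense();im,d=camera('wrist');np.savez('w.npz',im=im,d=d,p=s['ee_pos'],q=s['eef_rot'])
if len(sys.argv)>1:cv2.imwrite(sys.argv[1],im)
im,W=wcloud('w.npz');L=(W[...,:2]-Q[:2])@np.array([[np.cos(Q[2]),-np.sin(Q[2])],[np.sin(Q[2]),np.cos(Q[2])]])*1e3
hs=cv2.cvtColor(im,cv2.COLOR_BGR2HSV);t=tr(s['ee_pos'])*1e3
m=(abs(W[...,2]-.104)<.004)&(np.hypot(L[...,0]-t[0],L[...,1]-t[1])<120)&(hs[...,1]>50)&(hs[...,2]>80)
print('blank top',m.sum(),L[m].mean(0).round(1),np.ptp(L[m],0).round(1) if m.any() else '', 'maxz',W[m][:,2].max() if m.any() else '')
E
python3 wl.py pics/w5.png
```

```text
blank top 7602 [-6.6  1.7] [89.6 81.1] maxz 0.10791515104490636
```

View pics/w5.png

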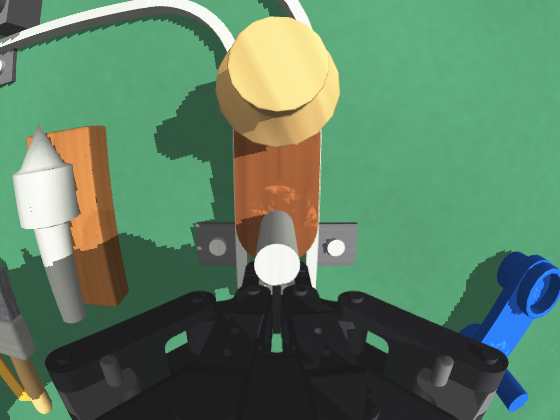

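The wrist view shows the shut fingers touching the post at (277,265), with the blank upright ahead at (278,65). Pushing along the entry leg.

>>> play_rows(
  moves=[
    [[0.1,0,0.05],[0,0,0]],
    [[0.2,0,0],[0,0,0]],
    [[0.25,0,0],[0,0,0]],
    [[0.25,0,0],[0,0,0]],
    [[0.25,0,0],[0,0,0]],
    [[0.25,0,0],[0,0,0]],
    [[0.2,0,0],[0,0,0]],
    [[0.1,0,0],[0,0,0]],
  ],
)

```text
time: 15.03
ee_pos: [0.5379, -0.0123, 0.053]
eef_rot: [0.996, -0.089, 0.0, 0.0]
ft_force: [-1.5, 0.9, 1.3]
opening: -0.0001
finger_force: 0.6
```

```bash
cat > pl.py <<'E'
# plan: current post progress s (mm from bend start) inferred from TCP; print body-frame offset from the ideal TCP
from t import *
O=np.array([.8,1.5]);D=18.5
def ideal(s):
    if s<0: p,th=np.array([s,0.]),0.
    elif s<110: th=s/70;p=np.array([70*np.sin(th),70-70*np.cos(th)])
    else: p,th=np.array([70.,70+s-70*np.pi/2]),np.pi/2
    t=np.array([np.cos(th),np.sin(th)]);return p+O-D*t,th
show()
st=status.sense();R=Ro.from_quat(st['eef_rot']).as_matrix();p=tr(st['ee_pos'])*1e3;th=np.arctan2(R[1,0],R[0,0])-Q[2]
S=np.arange(-120,220,.1);i=np.argmin([np.hypot(*(ideal(s)[0]-p)) for s in S]);s0=S[i]
q,t0=ideal(s0);print('s',s0.round(1),'th',th.round(3),'ideal th',round(t0,3),'lateral err(left+)',((p-q)@[-np.sin(t0),np.cos(t0)]).round(2))
F=st['ft_force'][:2];a=th+Q[2];print('F forward',(F@[np.cos(a),np.sin(a)]).round(2),'left',(F@[-np.sin(a),np.cos(a)]).round(2))
x=p;h=th
for s in s0+np.cumsum([float(v) for v in sys.argv[1].split(',')]):
    q,t=ideal(s);d=q-x;c,n=np.cos(h),np.sin(h);b=np.array([c*d[0]+n*d[1],-n*d[0]+c*d[1]])
    print('[[%.2f,%.2f,0],[0,0,%.2f]]'%(b[0]/30,-b[1]/30,-(t-h)*10));x=q;h=t
E
python3 pl.py 7,7,7,7,7,7,7; python3 wl.py
```

```text
t 15.03 track [-39.   2.] z 53.0 ydir(track)deg -89.71 tilt [ 0.001 -0.001] open -0.1 F [-1.46  0.9   1.31] grip 0.6 j [-0.42  0.7   0.63  1.97 -0.65  0.68 -1.12]
s -21.3 th 0.005 ideal th 0.0 lateral err(left+) 0.52
F forward -1.6 left 0.63
[[0.23,0.02,0],[0,0,0.05]]
[[0.23,-0.00,0],[0,0,-0.00]]
[[0.23,-0.00,0],[0,0,-0.00]]
[[0.24,0.05,0],[0,0,-0.96]]
[[0.24,0.05,0],[0,0,-1.00]]
[[0.24,0.05,0],[0,0,-1.00]]
[[0.24,0.05,0],[0,0,-1.00]]
blank top 7741 [41.4 12.8] [88.7 96.1] maxz 0.10703199677359732
```

>>> play_rows(
  moves=[
    [[0.2,0.02,0],[0,0,0]],
    [[0.23,0,0],[0,0,0]],
    [[0.23,0,0],[0,0,0]],
    [[0.24,0.05,0],[0,0,-1]],
    [[0.24,0.05,0],[0,0,-1]],
    [[0.24,0.05,0],[0,0,-1]],
    [[0.12,0.02,0],[0,0,-0.5]],
  ],
)

```text
time: 15.67
ee_pos: [0.5823, -0.0232, 0.0531]
eef_rot: [0.996, 0.088, 0.001, 0.0]
ft_force: [-1.1, -0.6, -0.7]
opening: -0.0
finger_force: 0.5
```

```bash
python3 pl.py 7,7,7,7,7,7,7; python3 wl.py
```

```text
t 15.67 track [ 6.7 -0.6] z 53.1 ydir(track)deg -69.37 tilt [ 0.001 -0.001] open -0.0 F [-1.07 -0.64 -0.75] grip 0.5 j [-0.33  0.73  0.54  1.85 -0.54  0.72 -0.88]
s 23.8 th 0.36 ideal th 0.34 lateral err(left+) 0.1
F forward -1.17 left -0.44
[[0.24,0.06,0],[0,0,-0.80]]
[[0.24,0.05,0],[0,0,-1.00]]
[[0.24,0.05,0],[0,0,-1.00]]
[[0.24,0.05,0],[0,0,-1.00]]
[[0.24,0.05,0],[0,0,-1.00]]
[[0.24,0.05,0],[0,0,-1.00]]
[[0.24,0.05,0],[0,0,-1.00]]
blank top 7206 [69.1 49.2] [ 81.4 104.5] maxz 0.10770514830764683
```

Tracking well, with a drag of about 1.2 N.

>>> play_rows(
  moves=[
    [[0.2,0.05,0],[0,0,-0.8]],
    [[0.24,0.05,0],[0,0,-1]],
    [[0.24,0.05,0],[0,0,-1]],
    [[0.24,0.05,0],[0,0,-1]],
    [[0.24,0.05,0],[0,0,-1]],
    [[0.24,0.05,0],[0,0,-1]],
    [[0.12,0.02,0],[0,0,-0.5]],
  ],
)

```text
time: 16.3
ee_pos: [0.6266, -0.0121, 0.0531]
eef_rot: [0.92, 0.392, 0.0, 0.0]
ft_force: [-0.4, -0.8, 0.3]
opening: -0.0001
finger_force: 0.6
```

```bash
python3 pl.py 7,7,7,7,7,7,7; python3 wl.py pics/w6.png
```

```text
t 16.3 track [48.2 18.4] z 53.1 ydir(track)deg -33.36 tilt [ 0.001 -0.   ] open -0.1 F [-0.39 -0.8   0.31] grip 0.6 j [-0.24  0.74  0.37  1.72 -0.37  0.75 -0.45]
s 69.1 th 0.989 ideal th 0.987 lateral err(left+) 1.14
F forward -0.85 left -0.28
[[0.23,0.09,0],[0,0,-0.99]]
[[0.24,0.05,0],[0,0,-1.00]]
[[0.24,0.05,0],[0,0,-1.00]]
[[0.24,0.05,0],[0,0,-1.00]]
[[0.24,0.05,0],[0,0,-1.00]]
[[0.24,0.04,0],[0,0,-0.84]]
[[0.23,-0.00,0],[0,0,-0.00]]
blank top 7417 [73.5 93.9] [ 69.9 105.5] maxz 0.10693708582960353
```

View pics/w6.png

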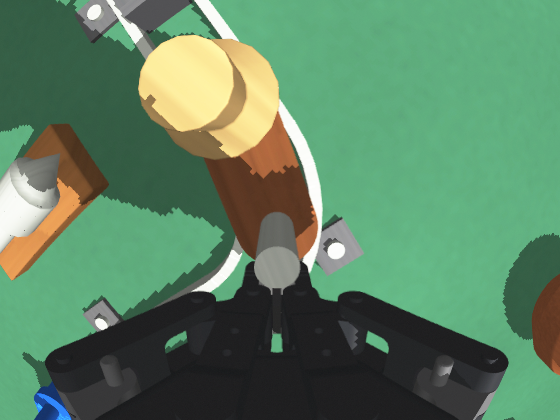

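Post is still centred on the fingers at (277,268), and the blank is upright at (190,85). Continuing through the bend, then creeping.

>>> play_rows(
  moves=[
    [[0.2,0.08,0],[0,0,-1]],
    [[0.24,0.05,0],[0,0,-1]],
    [[0.24,0.05,0],[0,0,-1]],
    [[0.18,0.04,0],[0,0,-0.8]],
    [[0,0,0],[0,0,0]],
  ],
)

```text
time: 16.77
ee_pos: [0.6464, 0.0057, 0.053]
eef_rot: [0.83, 0.558, 0.001, 0.0]
ft_force: [-0.1, 1.2, -0.4]
opening: -0.0001
finger_force: 0.0
```

```bash
python3 pl.py 2,2,2,2,2,2,2,2; python3 wl.py; python3 - <<'E'
from t import *
im,W=wcloud('w.npz');L=(W[...,:2]-Q[:2])@np.array([[np.cos(Q[2]),-np.sin(Q[2])],[np.sin(Q[2]),np.cos(Q[2])]])*1e3
for lo,hi,n in((.028,.04,'stop'),(.026,.033,'deck')):
    m=(W[...,2]>lo)&(W[...,2]<hi)&(abs(L[...,0]-71)<13)&(L[...,1]>(145 if n=='stop' else 60))&(L[...,1]<215)
    print(n,m.sum(),np.percentile(L[m],[1,5,50,95],axis=0).round(1).tolist() if m.any() else '')
E
```

```text
t 16.77 track [64.5 39.5] z 53.0 ydir(track)deg -11.69 tilt [0.001 0.001] open -0.1 F [-0.14  1.17 -0.4 ] grip 0.0 j [-0.2   0.75  0.27  1.66 -0.26  0.76 -0.2 ]
s 95.5 th 1.367 ideal th 1.364 lateral err(left+) 1.09
F forward 1.03 left 0.57
[[0.06,0.05,0],[0,0,-0.26]]
[[0.07,0.02,0],[0,0,-0.29]]
[[0.07,0.02,0],[0,0,-0.29]]
[[0.07,0.02,0],[0,0,-0.29]]
[[0.07,0.02,0],[0,0,-0.29]]
[[0.07,0.02,0],[0,0,-0.29]]
[[0.07,0.02,0],[0,0,-0.29]]
[[0.07,0.00,0],[0,0,-0.07]]
blank top 7808 [ 73.4 119.6] [95.9 96.1] maxz 0.10753664926163961
stop 837 [[58.3, 162.0], [59.0, 162.3], [68.3, 163.8], [81.9, 169.0]]
deck 4415 [[58.2, 60.9], [59.2, 63.9], [71.0, 81.5], [82.8, 162.4]]
```

>>> play_rows(
  moves=[
    [[0.07,0.04,0],[0,0,-0.3]],
    [[0.07,0.02,0],[0,0,-0.3]],
    [[0.07,0.02,0],[0,0,-0.3]],
    [[0.07,0.02,0],[0,0,-0.3]],
    [[0.07,0.02,0],[0,0,-0.3]],
    [[0.07,0.02,0],[0,0,-0.3]],
    [[0.05,0.01,0],[0,0,-0.2]],
    [[0,0,0],[0,0,0]],
  ],
)

```text
time: 17.48
ee_pos: [0.6541, 0.0175, 0.053]
eef_rot: [0.77, 0.638, 0.0, -0.0]
ft_force: [0.9, -0.0, 1.0]
opening: 0.0002
finger_force: 0.0
```

```bash
python3 pl.py 1,1; python3 wl.py; python3 - <<'E'
from t import *
im,W=wcloud('w.npz');L=(W[...,:2]-Q[:2])@np.array([[np.cos(Q[2]),-np.sin(Q[2])],[np.sin(Q[2]),np.cos(Q[2])]])*1e3
for lo,hi,n in((.028,.04,'stop'),(.006,.033,'all')):
    m=(W[...,2]>lo)&(W[...,2]<hi)&(abs(L[...,0]-71)<13)&(L[...,1]>135)&(L[...,1]<215)
    print(n,m.sum(),np.percentile(L[m],[1,5,50,95],axis=0).round(1).tolist() if m.any() else '')
E
```

```text
t 17.48 track [69.9 52.5] z 53.0 ydir(track)deg -0.22 tilt [0. 0.] open 0.2 F [ 0.89 -0.04  1.04] grip 0.0 j [-0.19  0.75  0.21  1.64 -0.21  0.77 -0.07]
s 109.3 th 1.567 ideal th 1.561 lateral err(left+) 0.71
F forward 0.13 left -0.88
[[0.03,0.03,0],[0,0,-0.04]]
[[0.03,-0.00,0],[0,0,-0.00]]
blank top 7839 [ 72.6 133.6] [94.3 89.8] maxz 0.10776243852215975
stop 402 [[58.1, 165.9], [58.2, 167.3], [61.5, 172.6], [83.5, 178.1]]
all 4 [[58.4, 169.0], [58.5, 169.0], [61.0, 173.6], [79.1, 179.0]]
```

>>> play_rows(
  moves=[
    [[0.03,0.02,0],[0,0,0]],
    [[0.03,0,0],[0,0,0]],
    [[0.03,0,0],[0,0,0]],
    [[0.03,0,0],[0,0,0]],
    [[0.02,0,0],[0,0,0]],
    [[0,0,0],[0,0,0]],
  ],
)

```text
time: 18.03
ee_pos: [0.6553, 0.0212, 0.053]
eef_rot: [0.771, 0.637, 0.0, -0.0]
ft_force: [0.3, -0.2, -0.4]
opening: 0.0001
finger_force: 0.0
```

>>> play_rows(
  moves=[
    [[0.02,0,0],[0,0,0]],
    [[0.02,0,0],[0,0,0]],
    [[0,0,0],[0,0,0]],
    [[0,0,0],[0,0,0]],
  ],
)

```text
time: 18.37
ee_pos: [0.6556, 0.0223, 0.053]
eef_rot: [0.771, 0.637, 0.0, -0.0]
ft_force: [0.1, -0.9, 0.2]
opening: -0.0001
finger_force: 0.1
```

```bash
python3 pl.py 1
```

```text
t 18.37 track [70.5 57.5] z 53.0 ydir(track)deg -0.33 tilt [0. 0.] open -0.1 F [ 0.13 -0.95  0.21] grip 0.1 j [-0.2   0.75  0.21  1.63 -0.21  0.78 -0.08]
s 114.5 th 1.565 ideal th 1.571 lateral err(left+) 0.33
F forward -0.91 left -0.3
[[0.03,0.01,0],[0,0,-0.06]]
```

>>> play_rows(
  moves=[
    [[0.02,0,0],[0,0,0]],
    [[0.02,0,0],[0,0,0]],
    [[0,0,0],[0,0,0]],
  ],
)

```text
time: 18.62
ee_pos: [0.6558, 0.0235, 0.053]
eef_rot: [0.771, 0.637, 0.0, -0.0]
ft_force: [-0.1, -0.9, 0.4]
opening: -0.0005
finger_force: 0.2
```

>>> play_rows(
  moves=[
    [[0.02,0,0],[0,0,0]],
    [[0,0,0],[0,0,0]],
    [[0,0,0],[0,0,0]],
  ],
)

```text
time: 18.87
ee_pos: [0.6559, 0.0241, 0.053]
eef_rot: [0.771, 0.637, 0.0, -0.0]
ft_force: [-0.1, -1.3, 0.3]
opening: -0.0
finger_force: 0.2
```

```bash
python3 pl.py 1
```

```text
t 18.87 track [70.5 59.3] z 53.0 ydir(track)deg -0.33 tilt [0. 0.] open -0.0 F [-0.12 -1.25  0.35] grip 0.2 j [-0.2   0.75  0.22  1.63 -0.21  0.78 -0.08]
s 116.3 th 1.565 ideal th 1.571 lateral err(left+) 0.32
F forward -1.25 left -0.11
[[0.03,0.01,0],[0,0,-0.06]]
```

>>> play_rows(
  moves=[
    [[0.02,0,0],[0,0,0]],
    [[0,0,0],[0,0,0]],
    [[0,0,0],[0,0,0]],
  ],
)

```text
time: 19.12
ee_pos: [0.656, 0.0246, 0.053]
eef_rot: [0.771, 0.637, 0.0, -0.0]
ft_force: [-0.9, -1.1, 0.1]
opening: -0.0004
finger_force: 0.2
```

>>> play_rows(
  moves=[
    [[0.02,0,0],[0,0,0]],
    [[0,0,0],[0,0,0]],
    [[0,0,0],[0,0,0]],
  ],
)

```text
time: 19.37
ee_pos: [0.656, 0.0247, 0.053]
eef_rot: [0.771, 0.637, -0.0, 0.0]
ft_force: [0.2, -2.2, 0.9]
opening: 0.0002
finger_force: 0.9
```

>>> play_rows(
  moves=[
    [[0.02,0,0],[0,0,0]],
    [[0,0,0],[0,0,0]],
    [[0,0,0],[0,0,0]],
  ],
)

```text
time: 19.62
ee_pos: [0.6561, 0.0248, 0.053]
eef_rot: [0.771, 0.637, -0.0, 0.0]
ft_force: [-1.7, -5.6, 1.3]
opening: -0.0
finger_force: 2.2
```

>>> play_rows(
  moves=[
    [[0.01,0,0],[0,0,0]],
    [[0.007,0,0],[0,0,0]],
    [[0,0,0],[0,0,0]],
    [[0,0,0],[0,0,0]],
  ],
)

```text
time: 19.95
ee_pos: [0.6561, 0.0249, 0.053]
eef_rot: [0.771, 0.637, -0.001, 0.0]
ft_force: [-2.4, -5.6, 1.4]
opening: -0.0001
finger_force: 2.7
```

>>> play_rows(
  moves=[
    [[0.012,0,0],[0,0,0]],
    [[0,0,0],[0,0,0]],
    [[0,0,0],[0,0,0]],
    [[0,0,0],[0,0,0]],
  ],
)

```text
time: 20.28
ee_pos: [0.6562, 0.0249, 0.053]
eef_rot: [0.771, 0.637, -0.001, 0.001]
ft_force: [-2.3, -6.2, 1.6]
opening: -0.0001
finger_force: 3.0
```

>>> play_rows(
  moves=[
    [[0.015,0,0],[0,0,0]],
    [[0,0,0],[0,0,0]],
    [[0,0,0],[0,0,0]],
    [[0,0,0],[0,0,0]],
  ],
)

```text
time: 20.62
ee_pos: [0.6562, 0.0249, 0.053]
eef_rot: [0.771, 0.637, -0.001, 0.001]
ft_force: [-1.0, -8.1, 1.8]
opening: 0.0
finger_force: 3.4
```

>>> play_rows(
  moves=[
    [[0.01,0,0],[0,0,0]],
    [[0,0,0],[0,0,0]],
    [[0,0,0],[0,0,0]],
  ],
)

```text
time: 20.87
ee_pos: [0.6563, 0.0249, 0.053]
eef_rot: [0.771, 0.637, -0.001, 0.001]
ft_force: [-1.3, -7.3, 1.4]
opening: -0.0
finger_force: 3.7
```

```bash
python3 pl.py 1;python3 wl.py
```

```text
t 20.87 track [70.7 60.2] z 53.0 ydir(track)deg -0.43 tilt [-0.    -0.003] open -0.0 F [-1.33 -7.29  1.43] grip 3.7 j [-0.2   0.76  0.22  1.63 -0.21  0.78 -0.08]
s 117.2 th 1.563 ideal th 1.571 lateral err(left+) 0.12
F forward -7.41 left -0.08
[[0.03,0.00,0],[0,0,-0.08]]
blank top 7935 [ 72.3 140.7] [98.4 90.6] maxz 0.10778116137193092
```

>>> play_rows(
  moves=[
    [[0.01,0,0],[0,0,0]],
    [[0,0,0],[0,0,0]],
    [[0,0,0],[0,0,0]],
    [[0,0,0],[0,0,0]],
    [[0,0,0],[0,0,0]],
    [[0,0,0],[0,0,0]],
    [[0,0,0],[0,0,0]],
    [[0,0,0],[0,0,0]],
  ],
)

```text
time: 21.58
ee_pos: [0.6563, 0.0249, 0.0531]
eef_rot: [0.771, 0.636, -0.001, 0.001]
ft_force: [-1.9, -8.1, 1.8]
opening: -0.0001
finger_force: 3.9
```

>>> play_rows(
  moves=[
    [[0,0,0],[0,0,0]],
    [[0,0,0],[0,0,0]],
    [[0,0,0],[0,0,0]],
    [[0,0,0],[0,0,0]],
    [[0,0,0],[0,0,0]],
    [[0,0,0],[0,0,0]],
  ],
)

```text
time: 22.08
ee_pos: [0.6563, 0.0249, 0.0531]
eef_rot: [0.771, 0.636, -0.001, 0.001]
ft_force: [-1.9, -8.8, 1.4]
opening: -0.0003
finger_force: 3.9
```

```bash
python3 pl.py 1;python3 wl.py pics/w7.png
```

```text
t 22.08 track [70.7 60.2] z 53.1 ydir(track)deg -0.44 tilt [-0.    -0.003] open -0.3 F [-1.93 -8.8   1.37] grip 3.9 j [-0.2   0.76  0.22  1.63 -0.21  0.78 -0.08]
s 117.2 th 1.563 ideal th 1.571 lateral err(left+) 0.07
F forward -9.01 left 0.22
[[0.03,0.00,0],[0,0,-0.08]]
blank top 7940 [ 72.3 140.7] [98.4 89.4] maxz 0.10758170971881931
```

View pics/w7.png

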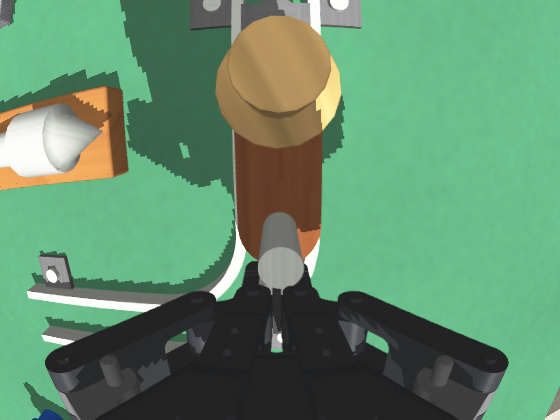

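The carrier is pressed at about 8 N in the exit leg, with the blank upright at (278,65). Backing off gently.

>>> play_rows(
  moves=[
    [[-0.03,0,0],[0,0,0]],
    [[-0.05,0,0],[0,0,0]],
    [[-0.1,0,0],[0,0,0]],
    [[-0.3,0,0],[0,0,0]],
    [[-0.4,0,0],[0,0,0]],
    [[-0.2,0,-0.3],[0,0,0]],
    [[0,0,-0.8],[0,0,0]],
    [[0,0,-1],[0,0,0]],
  ],
)

```text
time: 22.8
ee_pos: [0.6489, -0.0059, 0.1153]
eef_rot: [0.771, 0.636, -0.002, -0.001]
ft_force: [0.5, -0.0, -0.3]
opening: 0.0001
finger_force: 0.0
```

>>> play_rows(
  moves=[
    [[-0.5,0,-0.9],[0,0,0]],
    [[-0.9,0,-0.3],[0,0,0]],
    [[-0.9,0,0],[0,0,0]],
    [[-0.7,0,0],[0,0,0]],
    [[0,0,0],[0,0,0]],
    [[0,0,0],[0,0,0]],
    [[0,0,0],[0,0,0]],
  ],
)

```text
time: 23.38
ee_pos: [0.6336, -0.0924, 0.1524]
eef_rot: [0.771, 0.637, 0.0, -0.0]
ft_force: [0.9, 0.1, 0.7]
opening: -0.0001
finger_force: 0.0
```

```bash
python3 t.py; python3 wl.py; python3 look.py pics/top9.png
```

```text
t 23.38 track [ 69.8 -59.2] z 152.4 ydir(track)deg -0.36 tilt [0.    0.001] open -0.1 F [0.86 0.12 0.75] grip 0.0 j [-0.03  0.62  0.24  1.59 -0.17  0.95  0.07]
blank top 0 [nan nan]  maxz 
blank top pts 58 [ 70.24302058 140.31870236]wl.py:7: RuntimeWarning: Mean of empty slice.
  print('blank top',m.sum(),L[m].mean(0).round(1),np.ptp(L[m],0).round(1) if m.any() else '', 'maxz',W[m][:,2].max() if m.any() else '')
  ret = um.true_divide(
```

View pics/top9.png

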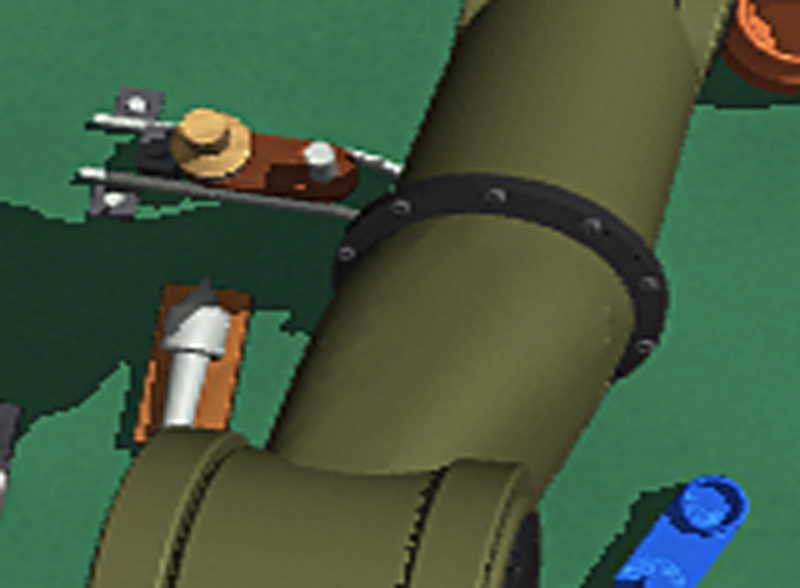

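The top crop shows the blank upright in the cup at (208,145), the carrier's nose at the stop at about (155,150), and the arm clear. Handing in.

```bash
python3 -c "
from plant import sign_off;print(sign_off())"
```

```text
the job is handed in; nothing more can be done
None
```

The job is handed in at about 23 s: the blank stands in the cup, the carrier was pressed against the stop at about 8 N for over a second and left touching it, and the arm is clear; no verdict came back.

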